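# Turn the colour chart leaf of the water-test case and lock it

## Robot

A 6-joint arm with a two-finger parallel gripper is mounted at the origin on the work surface. World frame = base frame: x ahead of the robot, y to its left, z up, the work surface at z = 0. Lengths are in m, angles in rad, forces in N, time in s.
With the tool pointing down it reaches from about 0.2 to 0.875 m from the base axis. Payload 3.4 kg.
Tool frame: the origin (TCP) lies between the finger pads; the fingertips stand 25 mm ahead of it and the grasp point (between the pads) lies 6 mm ahead of it (r.nose_length is the z of the fingertips in the tool frame, in m); z points along the fingers, x is the direction in which the jaws open and shut, and the axes are right-handed (so a half turn about z gives the same grasp; the last joint's range is limited). The gripper opens to 94 mm and grips with 3 to 60 N. Pads are 16 mm wide; open, the fingers measure 119 mm over their backs; the gripper's body (75 mm by 177 mm) begins 78 mm behind the grasp point.
Start: joints at [-1.394, 0.276, 1.505, -0, 1.361, -0.121], TCP at [0.169, -0.55, 0.23] pointing down, gripper open.
Joint ranges: [-2.89, 2.89], [-0.75, 2.08], [0.22, 2.7], [-1.18, 4.32], [0.11, 2.71], [-2.7, 2.7]. Speed limits (rad/s): [2.57, 2.57, 3.14, 3.14, 3.14, 3.14].

## Interface

Orientations are given as a unit quaternion [w, x, y, z].
In Python, from plant import r, gripper_to, inverse_kinematics, vision, models, telemetry gives the robot as it stands. Calls block until the motion is done:
- r.move_to(position, orientation): joint-space move of the TCP to a pose.
- r.move_l(position, rot=None, vel=0.15, guard=None): straight line of the TCP; rot=None keeps the orientation; vel is the mean speed in m/s. With guard (N) it stops when the force on the tool has changed by that much, and returns True; else False.
- r.movej(angles): joint-space move.
- gripper_to(opening, f_grip=None): finger opening in m; f_grip is the grip in N (None keeps the last); returns when the fingers have stopped.
- r.hold(seconds).
- inverse_kinematics(position, orientation): joint angles nearest the present ones, or None.
- vision.snapshot(name): name is "side" or "top"; returns the picture (384x512x3 uint8, red, green, blue); there is no depth.
- vision.get_calibration(name): a dict with "fx", "fy", "cx", "cy" (pixels), "D" ([k1, k2, p1, p2, k3] as OpenCV has them; the pictures are not rectified), "position" and "orientation" of the camera in the world. Camera axes: x right, y down, z forward; pixel columns grow to the right and rows downward; lengths in m; the calibration is good to about 2 mm. A picture is of the moment at which its call begins. get_calibration takes no time and is no camera call.
A pose or a line that the arm cannot do raises r.PlanningError and nothing moves.
- r.sign_off(): hands the job in, once; it reports no verdict.
Trained networks look in the newest picture that a camera, given by its name, has taken for a name from the list of things; names that differ only in an ending like _2 or _b are one class to them, and where a whole thing is asked for, a point or a joint stands for the part that bears it (a point fixed in the world has none). Each returns a list of dicts, best first, with "score" (0 to 1); they miss things now and then, are a little off and sometimes report something else, mostly with a low value. They report only what shows in the picture. A call takes as long as a camera call.
- models.boxes_of(thing, camera): "at" ([x, y, z] in m, in world coordinates, good to about 4 mm: the middle of the surface that is visible of it).
- models.regions_of(thing, camera): "pixels" (384x512 bool, what is visible of it).
- models.mark_of(thing, camera): "at" ([x, y, z] in m, in world coordinates, good to about 4 mm: a listed point, or the origin of a listed thing).
Readings, each from a call of its own:
- telemetry.current_t(): time.
- telemetry.current_joints(): joint angles.
- telemetry.current_dq(): joint speeds.
- telemetry.current_joint_efforts(): joint torques, N m.
- telemetry.current_ee_pos(): TCP position.
- telemetry.current_tool_rot(): TCP orientation.
- telemetry.current_wrist_force(): force on the tool from outside, world axes, zero at the start.
- telemetry.current_torque(): the same for the moment, N m.
- telemetry.current_opening(): finger opening in m.
Only numpy, scipy, OpenCV 4.12 (cv2) and the standard library are available. Lean on these libraries where they do the work, as an engineer would, in place of code of your own. Each camera call takes 0.05 s, during which the arm holds its last target.

## Task

Turn the test case's yellow-tabbed colour chart leaf over its steel spine with a fingertip until it lies completely flat on the other side, and only then push the orange catch fully home over the tab. Touch and push only: do not pinch the leaf or the catch, do not lift or shift the case, and leave the other things on the shelf alone. Finish with the robot clear of everything.

Things in the scene. Friction and masses are not known exactly. Their poses are not given: they have to be found in the camera images.
- case: grey-blue closed plastic test case, a loose slab 2.2 kg, 50 mm high, flat on the shelf. Origin: on its underside, directly below the middle of the spine; own z up. Reaches x = -75 to +75, y = -100 to +223 mm. The spine is a 10 mm steel rod along own x on its top, at own y = 0; its axis, the leaf's hinge line, is 56 mm above the shelf
- leaf (a joint): rad, leaf about the spine: 0 flat to the case's own -y (robot's right), pi/2 upright, pi (stop) flat to own +y. Starts 0.12 to 0.4. White rigid panel 130 mm along the spine, 6 to 110 mm from the hinge line, then yellow tab, 56 mm wide, out to 140 mm; 6 mm thick (3 in the outer 5 mm). 70 g. Stiff hinge (0.09 N m): the leaf stays where it is left, so press it flat
- tab_edge (a point): middle of the free outer edge of the yellow tab, 140 mm from the hinge line, at mid-thickness; turns with the leaf. At the start the tab sticks out 40 mm beyond the case's side wall, with free space under it
- catch (a joint): m, travel of the orange catch on the case towards the spine (own -y): 0 back, 0.040 (stop) home, lip over the turned leaf's tab. Starts 0 to 0.008; 1.5 N friction, stays where left. At travel 0: block 96 mm wide, own y 184 to 214, 51 to 63 mm above shelf; lip 40 mm wide, to own y 150, 62 to 67 mm above shelf; upright plate 96 mm wide, own y 202 to 214, top 98 mm above shelf
- catch_push (a point): where to push the catch: centre of the flat outer face (facing case's own +y) of its upright plate, 80 mm above the shelf; the case's top, 50 mm high, ends 9 mm beyond this face at travel 0
- tub: closed green flip-top tub 86 x 116 x 89 mm high behind the case, origin under its centre; leave alone
- pump: black air pump with a toggle switch, 80 x 130 x 85 mm high, behind the case, origin under its centre; leave alone
- vials: white stand with two capped glass vials, 50 x 110 x 99 mm high, behind the case, origin under its centre; leave alone
- scraper: steel scraper handle with a black head, 195 mm long (own x), head 70 mm wide, 22 mm high, lying to the robot's right of the case, origin under its middle; leave alone
- dropper: dropper bottle with red cap, 30 mm diameter, 75 mm tall, standing just behind the case (own +x), origin under its centre; leave alone
- jar: small jar with blue cap, 48 mm diameter, 50 mm tall, standing just behind the case (own +x), origin under its centre; leave alone

How it is judged:
By the outcome, as a careful person would: the job done as asked, in the order asked, and still so for the second after the job is handed in, with the robot touching nothing.
It also fails if it takes over 53 s, if anything falls off the work surface, if the arm or the gripper's body presses on something with over 40 N, if the wrist force passes 120 N, or if a joint passes its speed limit or range.

## Working session

There is one attempt and no reset: what is moved stays moved. The work goes in short steps, each a Python script; the robot and the scene stay as the last script left them, time stands still between calls to the robot, and variables do not carry over. Pictures are saved under pics/ and viewed, and the job is handed in when it is done.

```bash
ls; mkdir -p pics; python3 - <<'E'
from plant import r, gripper_to, inverse_kinematics, vision, models, telemetry
import cv2
for n in ["top","side"]:
    im=vision.snapshot(n); cv2.imwrite(f"pics/{n}0.png",im[:,:,::-1])
    c=vision.get_calibration(n); print(n,c["position"],c["orientation"],c["fx"])
for t,cams in [("case",["top","side"]),("tab_edge",["top","side"]),("catch_push",["top","side"]),("dropper",["top"]),("jar",["top"]),("tub",["top"]),("pump",["top"]),("vials",["top"]),("scraper",["top"])]:
    for cam in cams:
        d=models.mark_of(t,cam)
        print(t,cam,[(x["at"],round(x["score"],2)) for x in d[:2]])
print(telemetry.current_t(),telemetry.current_tool_rot(),r.nose_length)
E
```

```text
pics
top [0.48825009 0.00669123 1.02364207] [ 0.02836865 -0.70166524  0.71024068 -0.04918638] 353.4809249405538
side [0.4391063  0.46947455 0.67871985] [ 0.05355715 -0.17681131  0.92422744 -0.33417516] 369.7850944033627
case top [([0.4828, -0.0093, -0.0], 0.57), ([0.7472, 0.0147, -0.001], 0.49)]
case side [([0.4831, -0.0102, -0.0026], 0.79)]
tab_edge top [([0.453, -0.1499, 0.0748], 0.63)]
tab_edge side [([0.4582, -0.1522, 0.0747], 0.71)]
catch_push top [([0.5245, 0.1973, 0.0791], 0.77)]
catch_push side [([0.5226, 0.1931, 0.0763], 0.62), ([0.7502, -0.2157, 0.0003], 0.33)]
dropper top []
jar top [([0.6137, 0.0316, 0.0007], 0.63)]
tub top [([0.7518, 0.0171, 0.0007], 0.82)]
pump top [([0.758, 0.2083, -0.0001], 0.9)]
vials top [([0.7448, -0.2111, 0.0021], 0.69)]
scraper top [([0.4937, -0.2893, 0.0025], 0.94)]
0.7 [ 2.78949582e-05  8.04196960e-01 -5.94362892e-01  3.72872708e-05] 0.025
```

View pics/top0.png

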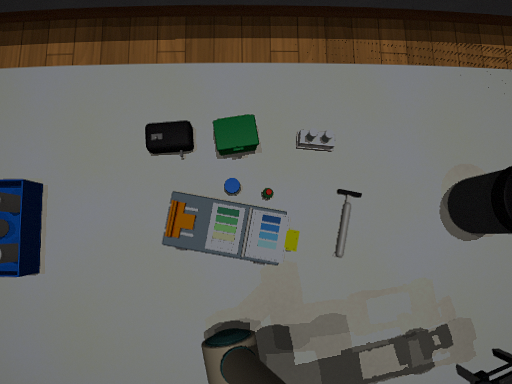

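View pics/side0.png

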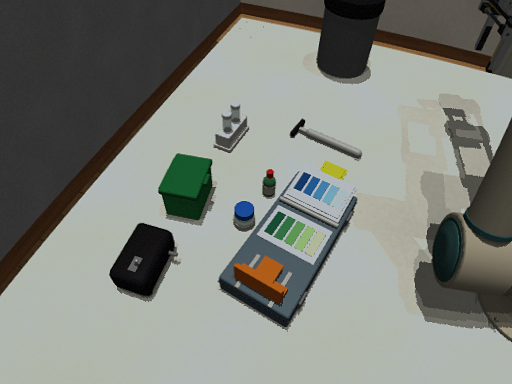

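The robot's right is to the right in the top picture. The case sits around (165–290, 190–265), with the tab at (292,240) and the catch at (180,220). Next I'll fit the pose and check it with an overlay.

```bash
cat > h.py <<'E'
from plant import r, gripper_to, inverse_kinematics, vision, models, telemetry
import numpy as np, cv2
from scipy.spatial.transform import Rotation as R
def proj(P,n):
    c=vision.get_calibration(n); q=c["orientation"]
    M=R.from_quat([q[1],q[2],q[3],q[0]]).as_matrix()
    K=np.array([[c["fx"],0,c["cx"]],[0,c["fy"],c["cy"]],[0,0,1.]])
    rv=cv2.Rodrigues(M.T)[0]; t=-M.T@np.array(c["position"])
    return cv2.projectPoints(np.array(P,float),rv,t,K,np.array(c["D"],float))[0][:,0]
def case2w(P,pose):
    x,y,a=pose; P=np.atleast_2d(np.array(P,float))
    return np.c_[x+np.cos(a)*P[:,0]-np.sin(a)*P[:,1], y+np.sin(a)*P[:,0]+np.cos(a)*P[:,1],P[:,2]]
def overlay(pose,alpha,trav,n,im,out,crop):
    im=im[:,:,::-1].copy(); x0,y0,x1,y1=crop; s=min(800/(x1-x0),600/(y1-y0)); 
    big=cv2.resize(im[y0:y1,x0:x1],None,fx=s,fy=s,interpolation=cv2.INTER_CUBIC)
    def poly(P,col):
        p=(proj(case2w(P,pose),n)-[x0,y0]+.5)*s
        cv2.polylines(big,[np.int32(p)],True,col,1)
    poly([[-.075,-.1,.05],[.075,-.1,.05],[.075,.223,.05],[-.075,.223,.05]],(0,0,255))
    L=lambda x,rr:[x,-rr*np.cos(alpha)-0.0,.056+rr*np.sin(alpha)]
    poly([L(-.065,.006),L(.065,.006),L(.065,.11),L(-.065,.11)],(255,0,255))
    poly([L(-.028,.11),L(.028,.11),L(.028,.14),L(-.028,.14)],(255,255,0))
    poly([[-.048,.214-trav,.098],[.048,.214-trav,.098],[.048,.202-trav,.098],[-.048,.202-trav,.098]],(0,255,0))
    poly([[-.02,.184-trav,.067],[.02,.184-trav,.067],[.02,.15-trav,.067],[-.02,.15-trav,.067]],(0,255,0))
    cv2.imwrite(out,big)
E
python3 - <<'E'
from h import *
from scipy.optimize import least_squares
obs=[]
for cam in ["top","side"]:
    im=vision.snapshot(cam)
    for t in ["case","tab_edge","catch_push"]:
        d=models.mark_of(t,cam)
        if d: obs.append((t,np.array(d[0]["at"])));print(t,cam,d[0]["at"])
def pts(p):
    al,tr=p[3],p[4]
    return {"case":[0,0,0],"tab_edge":[0,-.14*np.cos(al),.056+.14*np.sin(al)],"catch_push":[0,.214-tr,.08]}
f=lambda p:np.concatenate([case2w([pts(p)[t]],p[:3])[0]-o for t,o in obs])
s=least_squares(f,[.483,-.01,-.19,.13,.004],bounds=([0,-1,-1,.12,0],[1,1,1,.4,.008]))
print(s.x.round(4),(s.fun*1000).round(1))
np.save("pose.npy",s.x)
for n,c in [("top",(150,170,350,320)),("side",(200,140,380,330))]:
    overlay(s.x[:3],s.x[3],s.x[4],n,vision.snapshot(n),f"pics/{n}1.png",c)
E
```

```text
case top [0.4856, -0.0091, -0.0006]
tab_edge top [0.6093, 0.0292, -0.0001]
catch_push top [0.4846, -0.0113, 0.0023]
case side [0.4814, -0.0125, -0.0005]
tab_edge side [0.4588, -0.1493, 0.0759]
catch_push side [0.5235, 0.196, 0.0775]
[ 0.5108 -0.0149  0.1614  0.12    0.008 ] [  25.2   -5.8    0.6  -76.2 -181.3   72.9   -6.9  199.7   77.7   29.4
   -2.4    0.5   74.3   -2.8   -3.1  -45.8   -7.6    2.5]
```

Two of the top-camera hits are wrong: z is about 0, where a tab or catch can't be. I'll reject those and refit.

```bash
python3 - <<'E'
from h import *
from scipy.optimize import least_squares
obs=[("case",[.4828,-.0093,0]),("case",[.4831,-.0102,-.0026]),("case",[.4856,-.0091,0]),("case",[.4814,-.0125,0]),
("tab_edge",[.453,-.1499,.0748]),("tab_edge",[.4582,-.1522,.0747]),("tab_edge",[.4588,-.1493,.0759]),
("catch_push",[.5245,.1973,.0791]),("catch_push",[.5226,.1931,.0763]),("catch_push",[.5235,.196,.0775])]
def pts(p):
    al,tr=p[3],p[4]
    return {"case":[0,0,0],"tab_edge":[0,-.14*np.cos(al),.056+.14*np.sin(al)],"catch_push":[0,.214-tr,.08]}
f=lambda p:np.concatenate([case2w([pts(p)[t]],p[:3])[0]-o for t,o in obs])
s=least_squares(f,[.483,-.01,-.19,.13,.004],bounds=([0,-1,-1,.12,0],[1,1,1,.4,.008]))
print(s.x.round(4),(s.fun*1000).round(1))
np.save("pose.npy",s.x)
for n,c in [("top",(150,170,350,320)),("side",(200,140,380,330))]:
    overlay(s.x[:3],s.x[3],s.x[4],n,vision.snapshot(n),f"pics/{n}2.png",c)
E
```

```text
[ 0.4832 -0.012  -0.1912  0.1349  0.0027] [ 0.4 -2.7  0.   0.1 -1.8  2.6 -2.4 -2.9  0.   1.8  0.5  0.   3.8  1.7
  0.  -1.4  4.   0.1 -2.   1.1 -1.1 -1.1 -1.8  0.9  0.8  2.4  3.7 -0.1
 -0.5  2.5]
```

View pics/top2.png

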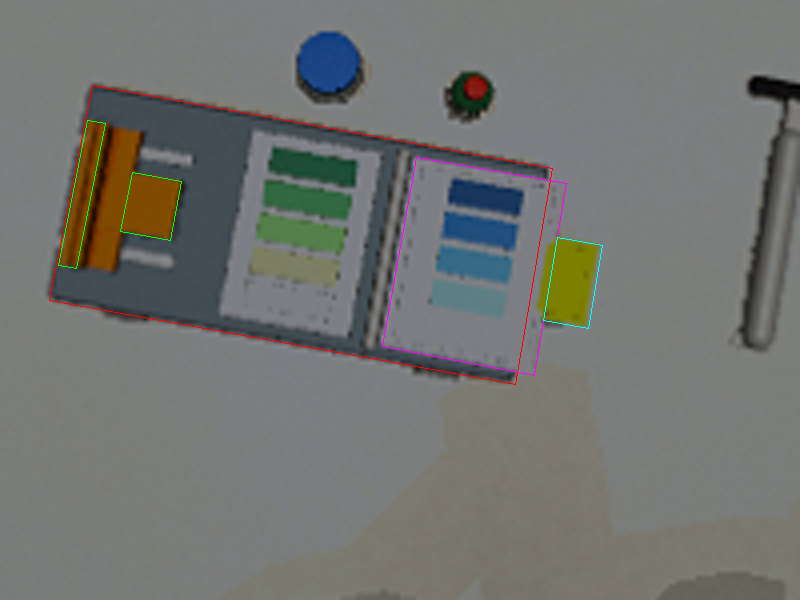

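View pics/side2.png

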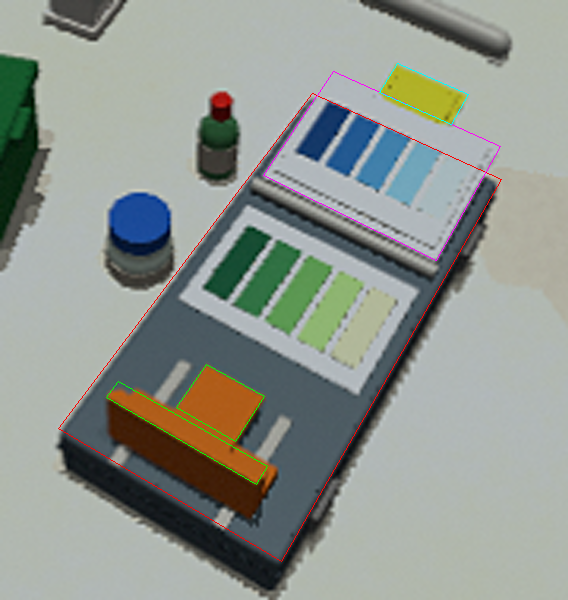

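The overlay matches to about 2 mm in both views. Next, plan the arc path.

```bash
cat >> h.py <<'E'
pose=np.load("pose.npy"); yaw=pose[2]
def rot(tau,sgn=1):
    Z=np.array([0,np.cos(tau),-np.sin(tau)]); X=np.array([sgn,0,0.]); Y=np.cross(Z,X)
    M=R.from_euler('z',yaw).as_matrix()@np.c_[X,Y,Z]
    q=R.from_matrix(M).as_quat(); return [q[3],q[0],q[1],q[2]]
def tcp(tip_yz,tau,x=0.):  # fingertip centre (own y,z) -> TCP world
    y,z=np.array(tip_yz)-.025*np.array([np.cos(tau),-np.sin(tau)])
    return case2w([[x,y,z]],pose[:3])[0]
H=.008
def fing(al,tau,rho,gap=0.):
    u=np.array([-np.cos(al),np.sin(al)]); t=np.array([np.sin(al),np.cos(al)])
    off=.003+gap
    if tau>al: off+=(.14-rho)*np.tan(tau-al)
    c=np.array([0,.056])+rho*u-off*t
    n=np.array([np.sin(tau),np.cos(tau)])
    return c-H*n
E
python3 - <<'E'
from h import *
for sg in (1,-1):
  for t0 in (30,45,60):
    out=[]
    for al in np.linspace(.13,np.pi,12):
        tau=np.interp(al,[.8,np.pi],[np.radians(t0),np.pi/2])
        tip=fing(al,tau,.118)
        q=inverse_kinematics(tcp(tip,tau),rot(tau,sg))
        out.append(None if q is None else np.round(q,2).tolist())
    print(sg,t0,*(out if None not in out else [sum(o is None for o in out)]),sep="\n")
print(tcp(fing(.13,np.radians(45),.118,.02),np.radians(45)))
E
```

```text
1
30
[-0.98, 0.69, 1.81, 0.66, 1.54, -1.13]
[-0.97, 0.63, 1.8, 0.66, 1.59, -1.09]
[-0.95, 0.58, 1.8, 0.68, 1.62, -1.05]
[-0.9, 0.5, 1.82, 0.68, 1.59, -0.98]
[-0.82, 0.39, 1.83, 0.66, 1.53, -0.87]
[-0.72, 0.31, 1.84, 0.62, 1.45, -0.75]
[-0.6, 0.25, 1.84, 0.57, 1.36, -0.62]
[-0.46, 0.21, 1.85, 0.5, 1.27, -0.46]
[-0.32, 0.2, 1.85, 0.4, 1.17, -0.3]
[-0.18, 0.22, 1.85, 0.28, 1.08, -0.12]
[-0.05, 0.26, 1.85, 0.14, 1.02, 0.07]
[0.05, 0.31, 1.85, 0.0, 0.97, 0.24]
1
45
[-0.91, 0.55, 1.85, 0.58, 1.36, -1.02]
[-0.9, 0.49, 1.82, 0.57, 1.43, -0.97]
[-0.87, 0.44, 1.81, 0.58, 1.47, -0.92]
[-0.82, 0.37, 1.81, 0.58, 1.47, -0.84]
[-0.73, 0.29, 1.81, 0.55, 1.43, -0.73]
[-0.62, 0.23, 1.81, 0.51, 1.37, -0.6]
[-0.5, 0.2, 1.82, 0.45, 1.3, -0.47]
[-0.37, 0.18, 1.82, 0.38, 1.23, -0.33]
[-0.24, 0.19, 1.83, 0.3, 1.15, -0.18]
[-0.13, 0.22, 1.83, 0.21, 1.08, -0.03]
[-0.03, 0.26, 1.84, 0.11, 1.02, 0.11]
[0.05, 0.31, 1.85, 0.0, 0.97, 0.24]
1
60
[-0.79, 0.44, 1.89, 0.46, 1.17, -0.86]
[-0.79, 0.38, 1.85, 0.45, 1.26, -0.81]
[-0.76, 0.32, 1.82, 0.45, 1.32, -0.75]
[-0.7, 0.27, 1.8, 0.44, 1.35, -0.66]
[-0.6, 0.22, 1.8, 0.4, 1.33, -0.55]
[-0.5, 0.18, 1.79, 0.36, 1.3, -0.43]
[-0.39, 0.17, 1.79, 0.32, 1.26, -0.31]
[-0.28, 0.17, 1.8, 0.26, 1.21, -0.18]
[-0.17, 0.19, 1.8, 0.2, 1.15, -0.06]
[-0.08, 0.22, 1.82, 0.14, 1.09, 0.05]
[-0.0, 0.27, 1.83, 0.07, 1.03, 0.15]
[0.05, 0.31, 1.85, 0.0, 0.97, 0.24]
-1
30
4
-1
45
5
-1
60
7
[ 0.45555959 -0.15486045  0.04374177]
```

```bash
python3 - <<'E'
from h import *
tau=np.radians(40); al=pose[3]
gripper_to(0.0)
tip=fing(al,tau,.12,.012); d=np.array([np.cos(tau),-np.sin(tau)])
print("tip",tip)
r.move_to(tcp(tip-.11*d,tau),rot(tau))
print(telemetry.current_t(),telemetry.current_wrist_force(),telemetry.current_opening())
print(r.move_l(tcp(tip,tau),rot(tau),vel=.08,guard=6))
print(telemetry.current_t(),telemetry.current_ee_pos(),telemetry.current_wrist_force())
for n,c in [("top",(150,170,350,320)),("side",(200,90,400,240))]:
    overlay(pose[:3],pose[3],pose[4],n,vision.snapshot(n),f"pics/{n}3.png",c)
E
```

```text
tip [-0.12776784  0.03863003]
4.2917 [ 0.0853662  -0.58677832  0.5562597 ] 0.00029271514744684665
False
5.8167 [ 0.45549332 -0.15676792  0.05484853] [-0.97428934 -0.24093429  0.14614327]
```

View pics/side3.png

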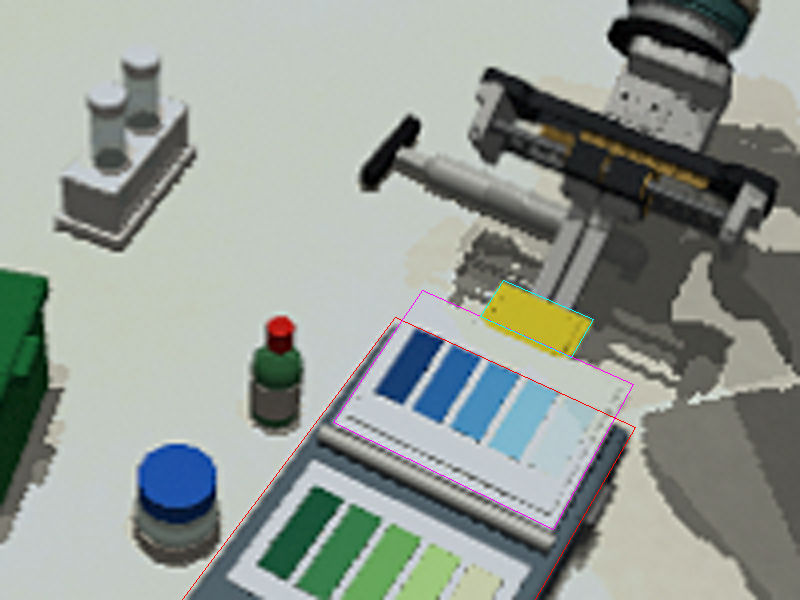

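View pics/top3.png

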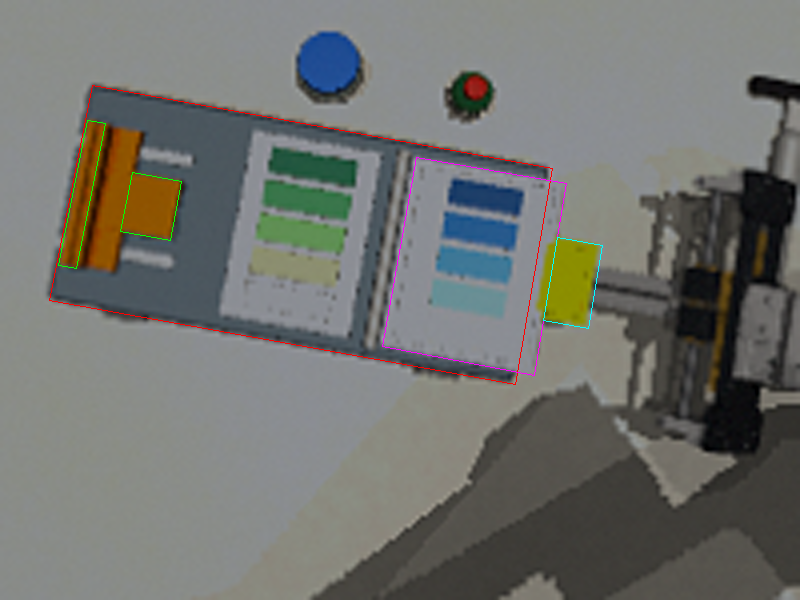

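The finger is centred under the tab and the leaf hasn't moved: the tab still matches its overlay in both views. Next, sweep the leaf up.

```bash
cat >> h.py <<'E'
def sweep(a0,a1,step=.2,vel=.07,rho=.12,guard=12):
    for al in np.linspace(a0,a1,int(np.ceil(abs(a1-a0)/step))+1)[1:]:
        tau=np.interp(al,[.8,np.pi],[np.radians(40),np.pi/2])
        if r.move_l(tcp(fing(al,tau,rho),tau),rot(tau),vel=vel,guard=guard):
            print("guard at",al,telemetry.current_wrist_force()); return al
E
python3 - <<'E'
from h import *
print(sweep(pose[3]-.05,1.75))
print(telemetry.current_t(),telemetry.current_ee_pos(),telemetry.current_wrist_force())
for n,c in [("top",(150,170,350,320)),("side",(200,90,400,240))]:
    overlay(pose[:3],1.75,pose[4],n,vision.snapshot(n),f"pics/{n}4.png",c)
E
```

```text
None
10.4833 [ 0.48294092 -0.01300834  0.19219552] [ 0.3512223  -0.8175672   0.25867679]
```

View pics/side4.png

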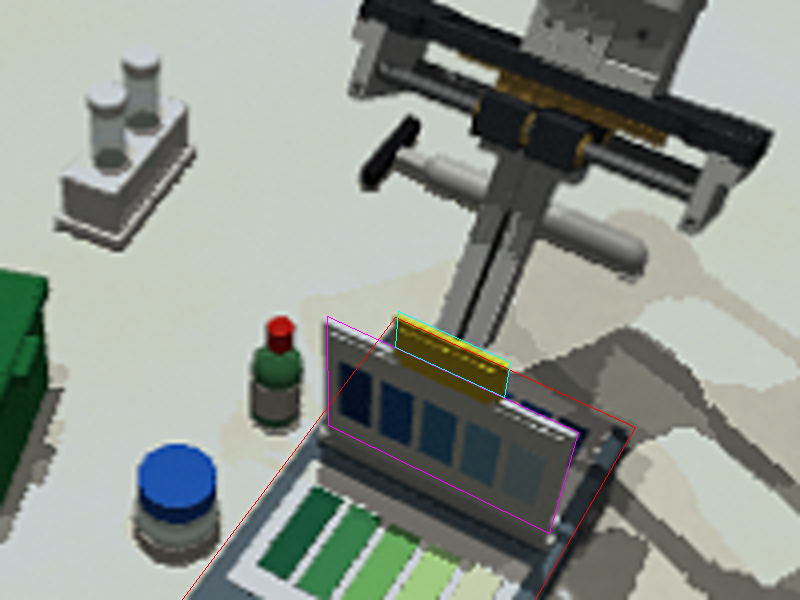

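View pics/top4.png

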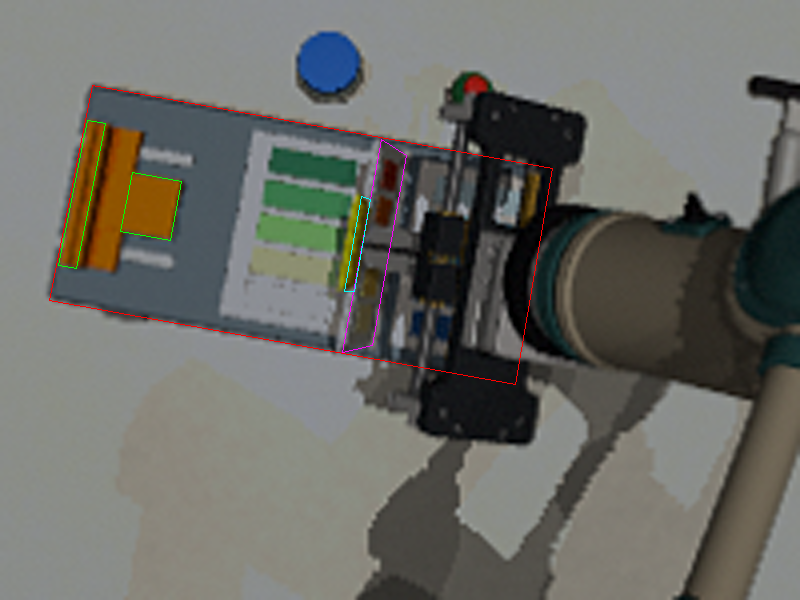

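The leaf is just past upright and tracking the model, and the case outline is unchanged. Continue over and press it flat.

```bash
python3 - <<'E'
from h import *
print(sweep(1.75,np.pi-.04,rho=.12,guard=10))
p=np.array(telemetry.current_ee_pos());print(telemetry.current_t(),p,telemetry.current_wrist_force())
g=r.move_l(p-[0,0,.015],rot(np.pi/2),vel=.02,guard=10)
r.hold(.3)
e=np.array(telemetry.current_ee_pos());print(g,"tip z",e[2]-.025,telemetry.current_wrist_force(),telemetry.current_t())
r.move_l(e+[0,0,.11],vel=.15)
# behind the catch
r.move_l(tcp([.245,.17],np.pi/2),rot(np.pi/2),vel=.15)
print(telemetry.current_t(),telemetry.current_wrist_force())
for n,c in [("top",(150,170,350,320)),("side",(200,140,400,330))]:
    im=vision.snapshot(n); overlay(pose[:3],np.pi,pose[4],n,im,f"pics/{n}5.png",c)
    for t in ("tab_edge","catch_push","case"):
        print(t,n,[(x["at"],round(x["score"],2)) for x in models.mark_of(t,n)[:1]])
print("expected tab",case2w([[0,.14,.056]],pose[:3]))
E
```

```text
None
13.9833 [0.50440683 0.09728872 0.08888443] [1.11674513 0.24922254 0.07275563]
True tip z 0.059076435446151244 [-0.59217077  0.06702103  6.65047951] 14.7167
16.65 [-0.3979543  -1.24445705  0.72701148]
tab_edge top [([0.5067, 0.1242, 0.0544], 0.85)]
catch_push top [([0.524, 0.1943, 0.0749], 0.88)]
case top [([0.4859, -0.0091, 0.0017], 0.64)]
tab_edge side []
catch_push side []
case side [([0.4847, -0.013, -0.0043], 0.71)]
expected tab [[0.50981329 0.12545033 0.056     ]]
```

View pics/side5.png

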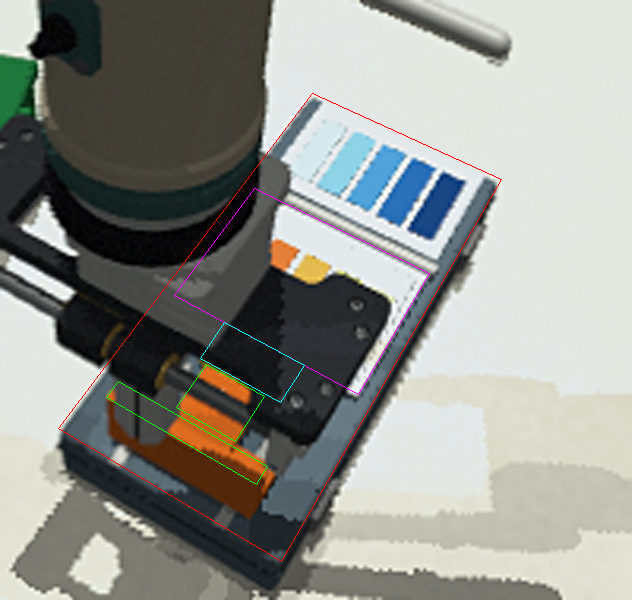

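View pics/top5.png

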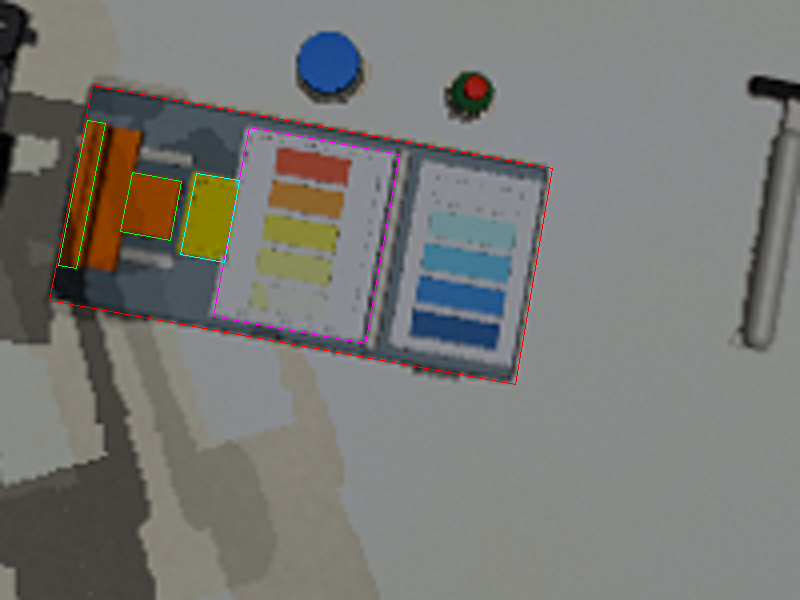

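The leaf is flat. The fingertip stopped at z = 59 mm, which is the leaf's top face when it's at its stop, and the top view matches the α = π overlay (tab at 210,218). Next, push the catch.

```bash
python3 - <<'E'
from h import *
def owny():
    p=np.array(telemetry.current_ee_pos())[:2]-pose[:2]
    return -np.sin(yaw)*p[0]+np.cos(yaw)*p[1]
q=rot(np.pi/2)
print(r.move_l(tcp([.245,.072],np.pi/2),q,vel=.1,guard=6))
r.move_l(tcp([.226,.072],np.pi/2),q,vel=.05,guard=4)
for k in range(3):
    g=r.move_l(tcp([.176,.072],np.pi/2),q,vel=.025,guard=4.5)
    y=owny();f=telemetry.current_wrist_force()
    print(g,"finger face own y",y-.008,"travel",.214-(y-.008),f,telemetry.current_t())
    if not g or y-.008<.178: break
for n,c in [("top",(150,170,350,320)),("side",(200,140,400,330))]:
    overlay(pose[:3],np.pi,.04,n,vision.snapshot(n),f"pics/{n}6.png",c)
E
```

```text
False
True finger face own y 0.17739638709051975 travel 0.03660361290948025 [-0.28399986  1.02517555  0.02623586] 20.1917
```

View pics/side6.png

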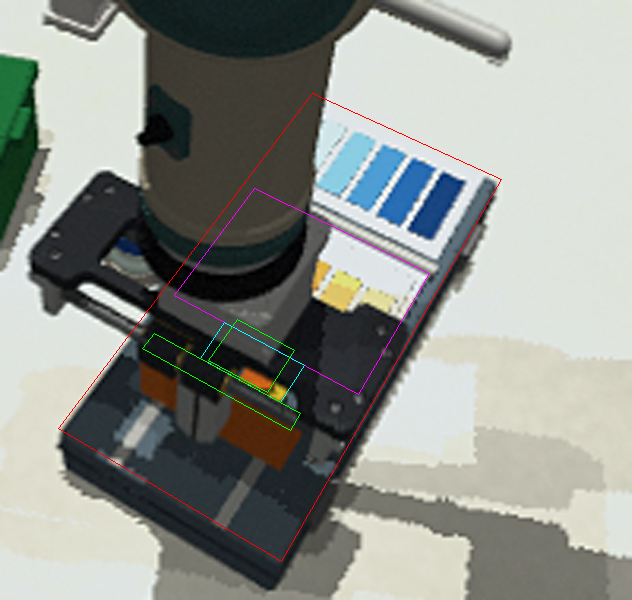

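View pics/top6.png

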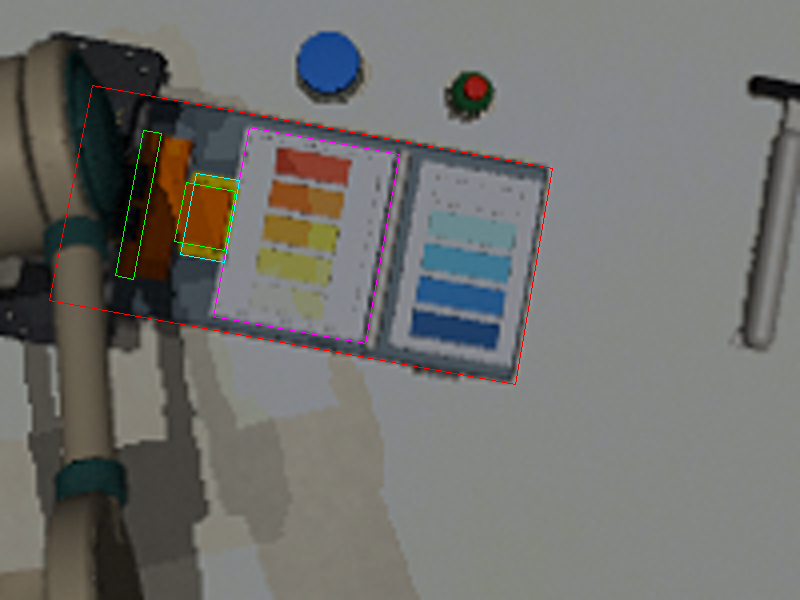

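The guard tripped at an apparent travel of about 36.6 mm, which is within the pose error of the 40 mm stop. I'll push again in small steps to see whether it's a hard stop.

```bash
python3 - <<'E'
from h import *
def owny():
    p=np.array(telemetry.current_ee_pos())[:2]-pose[:2]
    return -np.sin(yaw)*p[0]+np.cos(yaw)*p[1]
q=rot(np.pi/2); y0=owny()
for k in range(12):
    g=r.move_l(tcp([y0-.0006*(k+1),.072],np.pi/2),q,vel=.01,guard=6)
    f=np.array(telemetry.current_wrist_force()); fy=-np.sin(yaw)*f[0]+np.cos(yaw)*f[1]
    print(g,round((owny()-.008)*1e3,2),fy.round(2))
    if g or fy>6: break
print(telemetry.current_t())
E
```

```text
False 177.33 3.65
False 177.23 6.44
20.8167
```

It's a hard stop: the force climbs with almost no motion. Back off clear and check.

```bash
python3 - <<'E'
from h import *
q=rot(np.pi/2)
r.move_l(tcp([.235,.072],np.pi/2),q,vel=.08)
r.move_l(tcp([.245,.20],np.pi/2),q,vel=.12)
j=np.array([-1.394,0.276,1.505,0,1.361,-0.121])
p=np.array(telemetry.current_ee_pos())
r.move_l([.30,.42,.3],vel=.2)
for n,c in [("top",(150,170,350,320)),("side",(200,140,400,330))]:
    im=vision.snapshot(n); cv2.imwrite(f"pics/{n}7raw.png",im[:,:,::-1])
    overlay(pose[:3],np.pi,.04,n,im,f"pics/{n}7.png",c)
    for t in ("catch_push","case","jar","dropper","scraper","catch"):
        print(t,n,[(x["at"],round(x["score"],2)) for x in models.mark_of(t,n)[:1]] if t!="catch" else "")
print("exp",case2w([[0,.174,.08]],pose[:3]),telemetry.current_t(),telemetry.current_wrist_force())
E
```

```text
catch_push top [([0.5183, 0.1628, 0.0793], 0.8)]
case top [([0.4821, -0.0091, 0.0001], 0.92)]
jar top [([0.6121, 0.0308, -0.0019], 0.7)]
dropper top [([0.5922, -0.0728, -0.0011], 0.49)]
scraper top [([0.4946, -0.2855, 0.0013], 0.58)]
catch top 
catch_push side [([0.514, 0.1585, 0.0769], 0.58)]
case side [([0.7505, -0.2184, 0.0029], 0.65)]
jar side [([0.6147, 0.0277, 0.0014], 0.97)]
dropper side [([0.5921, -0.0673, -0.0009], 0.59)]
scraper side [([0.4975, -0.2909, 0.0008], 0.63)]
catch side 
exp [[0.51627404 0.15883085 0.08      ]] 25.1083 [-0.6044604  -0.14784933 -0.3634865 ]
```

View pics/side7.png

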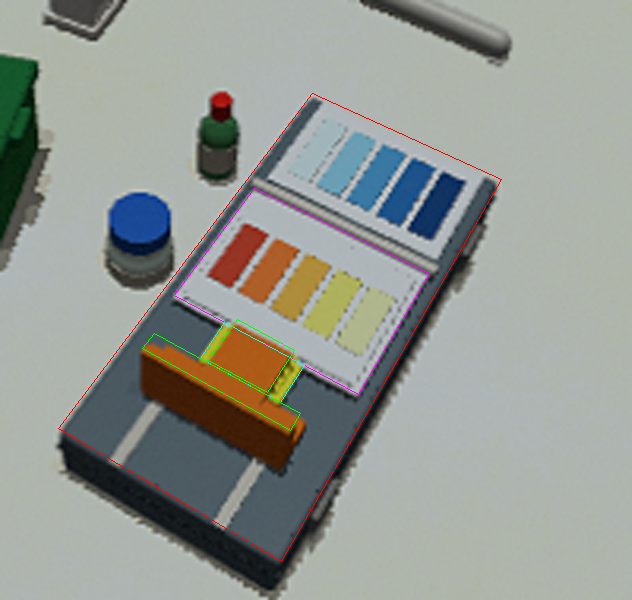

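View pics/top7.png

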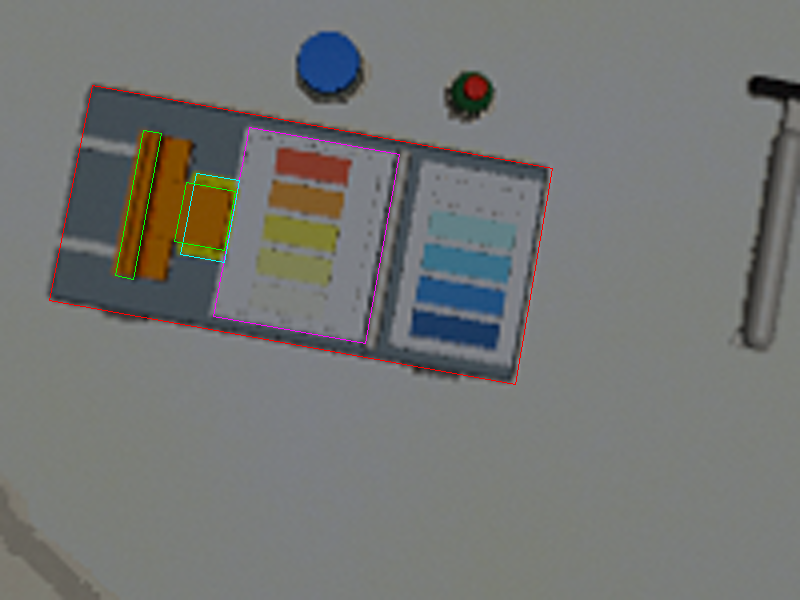

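Both views match the overlay for the leaf flat and the catch home: lip at about (208,218) over the tab in the top picture, and at (250,350) in the side picture. The case outline hasn't moved and the robot is clear, so I'm handing in.

```bash
python3 - <<'E'
from h import *
r.sign_off(); print(telemetry.current_t())
E
```

```text
the job is handed in; nothing more can be done
the job is handed in; nothing more can be done
```

I turned the leaf over the spine with the closed fingertips and pressed it flat. Only then did I push the catch home against its stop, back the arm clear and hand in. The last clock reading was 25.1 s of the 53 s allowed.

**Checks that agreed:**
- **Leaf:** the fingertip stopped at z = 59.1 mm under a 10 N press, which is the leaf's top face when flat (59 mm). The top-camera network put the tab edge at 54.4 mm against 56 mm, within its error. The final pictures match the drawn outline of a flat leaf in both views.
- **Catch:** pushed again, the force rose from 3.7 to 6.4 N with only 0.1 mm of movement, so it is at a hard stop. The pictures match the full 40 mm travel, with the lip over the tab.
- **Everything else:** the case outline stayed where it was, and the jar, dropper and scraper look unmoved. The wrist force readings stayed low, below about 7 N, and no guard was set above 12 N.

**Checks that disagreed:**
- **Catch travel:** the finger position gave about 36.8 mm of travel instead of 40 mm. I put this down to the few mm of pose error and the assumed finger thickness. The final network readings of the push point were 0.3 and 4 mm along the travel from the home position.
- **Network hits:** a few were clearly wrong and I discarded them, such as one that put the tab at shelf height.

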